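Set a metal blank in the corner of a press gauge and stamp it

TASK

Take the long wide brass blank from the squared paper and lay it flat on the bed of the hand press, its long edge towards the side stop; push it home so that its end is flush against the back gauge and its long edge flush against the side stop. The gauge and stop are only finger-tight: do not shove them out of their setting. Then press the lever down to its stop to stamp the blank, let the lever come all the way back up, and leave the blank sitting square in the corner and the other things on the paper where they are.

Things in the scene. Friction and masses are not known exactly. Their poses are not given: they have to be found in the camera images.
- blank: The work: flat rectangular plate of layered brass with dark marks on its face, 140 long (its x) x 56 wide (its y) x 10 thick, about 0.6 kg; either end may go first. Origin: centre of its underside. It starts on a 4 mm thick pad of squared paper (420 x 297) on the bench to the robot's right, so its underside starts 4 above the bench.
- press: Green hand lever press, fixed to the bench; place and yaw vary. Origin: on the bench top straight below the ram's axis. Axes: x from the open front (-x) to the column at the back (+x), y to the left, z up. The flat steel bed's top is 45 above the bench, x = -192 to 90, y = +-110. The head overhangs it: x = -32 to 132, y = +-27, z = 130 to 205; the column below it starts at x = 67.
- gauge_zero (a point): Where the back gauge's face would stand at its foremost setting: fixed point on the bed at x = 20, y = 0 of the press, axes as the press. The gauge is an aluminium bar across the bed (150 long, 16 thick, 18 high), square to x. Its front face stands 0 to 30 behind this point (+x): find it by touch or sight. Held by friction only, it slips back at about 16 N; 2 to 6 N slide the blank on the bed.
- stop_zero (a point): Where the side stop's face would stand at its rightmost setting: fixed point on the bed at x = 20, y = 15 of the press, axes as the press. The stop is an aluminium bar along x (160 long, 14 wide, 16 high), clamped to the gauge (clamp 44 high at its back end). Its right-hand face stands 0 to 30 to the left (+y) of this point: find it by touch or sight. It slips at about 16 N.
- pad: The sprung pad at the foot of the ram (the ram is a 22 square bar hanging from the head at x = y = 0 of the press): a 26 wide steel disc, origin at the centre of its underside. With the lever up it is 27 above the bed. It comes down with the lever and bears on the blank just before the lever's stop.
- lever_knob (a point): Centre of the black ball (38 diameter) at the end of the press lever, a 14 thick steel rod, 160 from pivot to ball centre, pointing forward. It swings in the plane y = -170 of the press about the pivot x = 20, z = 170 (press frame). With the lever up the ball's centre is at x = -111, z = 262 of the press. Axes turn with the lever.
- lever (a joint): Angle of the lever (rad): 0 is up (rod 0.61 rad above level), grows as the ball is pressed down, 1.05 is the lower stop (rod 0.44 rad below level, ball 102 above the bench). A spring takes it back to 0 when it is let go; it takes about 3 N on the ball to start it and 8 N at the stop, a little more if moved fast.
- short_blank: Bystander: a blank of the same make, 90 x 56 x 10; it also lies on the paper, and may have changed places with the long one. Origin: centre of its underside, x along its length.
- strip: Bystander: a narrow strip of the same make, 140 x 26 x 10, at the far left corner of the paper. Origin: centre of its underside, x along its length.
- pen: Bystander: a grey marker pen with black cap, 130 long, 11 thick, on the near right part of the paper. Origin on its underside, x along it.
There are look-alikes about, which are no part of the job. Leave any pink or red look-alike of the blank alone.

How it is judged:
On the way, in this order (a step that is already met when the one before it is completed fails the run):
1. with the lever up, the blank lies flat on the bed, its end flush against the back gauge and its long edge flush against the side stop (((x of gauge_bar in the frame of blank between 0.0765 and 0.0795 m and y of stop_bar in the frame of blank between 0.0335 and 0.0365 m and x of stop_bar in the frame of blank between -0.02 and 0.02 m) or (x of gauge_bar in the frame of blank between -0.0795 and -0.0765 m and y of stop_bar in the frame of blank between -0.0365 and -0.0335 m and x of stop_bar in the frame of blank between -0.02 and 0.02 m)) and angle between the x axis of blank and the x axis of press, either way round below 0.015 rad and angle between the z axis of blank and the z axis of press, either way round below 0.03 rad and z of blank in the frame of press between 0.04 and 0.0575 m and value of joint lever below 0.15 rad), for 0.3 s.
2. the lever is pressed down to its stop, the pad bearing on the blank, which is still flush in the corner (((x of gauge_bar in the frame of blank between 0.0765 and 0.0795 m and y of stop_bar in the frame of blank between 0.0335 and 0.0365 m and x of stop_bar in the frame of blank between -0.02 and 0.02 m) or (x of gauge_bar in the frame of blank between -0.0795 and -0.0765 m and y of stop_bar in the frame of blank between -0.0365 and -0.0335 m and x of stop_bar in the frame of blank between -0.02 and 0.02 m)) and angle between the x axis of blank and the x axis of press, either way round below 0.015 rad and angle between the z axis of blank and the z axis of press, either way round below 0.03 rad and z of blank in the frame of press between 0.04 and 0.0575 m and value of joint lever above 0.99 rad and contact force between pad and blank above 3 N), for 0.1 s.
At the end, for the whole second after the job is handed in: The blank lies flat and still on the press bed, its end within 1.5 mm of the back gauge and its long edge within 1.5 mm of the side stop (measured at its middle), parallel to them within 0.015 rad, and the lever is back up (below 0.06 rad) (((x of gauge_bar in the frame of blank between 0.0765 and 0.0795 m and y of stop_bar in the frame of blank between 0.0335 and 0.0365 m and x of stop_bar in the frame of blank between -0.02 and 0.02 m) or (x of gauge_bar in the frame of blank between -0.0795 and -0.0765 m and y of stop_bar in the frame of blank between -0.0365 and -0.0335 m and x of stop_bar in the frame of blank between -0.02 and 0.02 m)) and angle between the x axis of blank and the x axis of press, either way round below 0.015 rad and angle between the z axis of blank and the z axis of press, either way round below 0.03 rad and z of blank in the frame of press between 0.04 and 0.0575 m and value of joint lever below 0.06 rad and linear speed of blank below 0.01 m/s); the robot touches nothing.
It fails at once if the back gauge or side stop was shoved more than 2 mm out of its setting (distance of stop_bar from where it was at the start of the episode above 0.002 m).
It fails at once if the short blank, the strip or the pen on the paper was moved more than 20 mm (distance of any of short_blank, strip, pen from where it was at the start of the episode above 0.02 m).
It also fails if it takes over 69 s, if anything falls off the work surface, if the arm or the gripper's body presses on something with over 40 N, if the wrist force passes 120 N, or if a joint passes its speed limit or range.

ROBOT

A 7-joint arm with a two-finger parallel gripper is mounted at the origin on the work surface. World frame = base frame: x ahead of the robot, y to its left, z up, the work surface at z = 0. Lengths are in m, angles in rad, forces in N, time in s.
With the tool pointing down it reaches from about 0.425 to 0.925 m from the base axis. Payload 6.8 kg.
Tool frame: the origin (TCP) lies midway between the tips of the shut fingers; the grasp point (between the pads) lies 19 mm behind it (bot.hold_point_z is the distance from the TCP to the grasp point, in m); z points along the fingers, y is the line along which they close (so a half turn about z gives the same grasp; the last joint's range is limited). The gripper opens to 85 mm and grips with 20 to 120 N. Pads are 22 mm wide; open, the fingers measure 114 mm over their backs; the gripper's body (76 mm by 85 mm) begins 54 mm behind the grasp point. The pads swing forward as they close: fully open they stand 13 mm farther back than shut.
Start: joints at [-1.292, 0.477, 0.022, 1.555, -0.011, 1.109, -0.083], TCP at [0.255, 0.625, 0.231] pointing down, gripper open.
Joint ranges: [-2.96, 2.96], [-0.34, 2.1], [-1.41, 1.46], [0.24, 2.44], [-1.37, 4.51], [0.17, 1.92], [-2.96, 2.96]. Speed limits (rad/s): [2.39, 2.39, 3.14, 3.14, 3.14, 3.14, 3.14].

INTERFACE

Orientations are given as a unit quaternion [w, x, y, z].
In Python, from station import bot gives the robot as it stands. The module is installed in compiled form; this text tells all that it offers.
- The arm moves only by the tool step_arm, never from a script. Its argument "increments" is a list that holds one entry, the list of rows, each a list of 7 numbers: the opening, from -1 (shut) to 1 (fully open), then the shift along the tool's x, y, z in mm, then the turn, a rotation vector about the tool's x, y, z in degrees. In form: [[[grip, x, y, z, ax, ay, az], ...]]. A call has 1 to 10 rows; each row is the pose to reach, as a shift and turn from the pose commanded when the call began, along the tool's axes at that moment; what a row does not reach only later rows make up. A row lasts 1/12 s, in which the tool goes at most 41.7 mm and 7.16 degrees, less where a joint would pass 70% of its speed; a pose out of reach is approached as far as the arm can. A call with a gripper value outside its range is refused whole. The fingers move at their own pace and stop on an object; "force" is the grip in N (left out, the last holds). Time passes only in rows, so rows that repeat a pose let the fingers close. It gives the time, the measured TCP pose, the force, the opening and the grip force at its end, in the units of the state.
- bot.get_obs(): the state, without advancing time (a new reading comes with each control period).
- bot.read_camera(name): name is "scene" or "top"; returns a dict with "image" (400x640x3 uint8, red, green, blue), "camera_matrix" (3x3 intrinsics, pixels), "dist" ([k1, k2, p1, p2, k3] as OpenCV has them; the pictures are not rectified), "R" (3x3) and "t" (3): a world point X has camera coordinates R X + t. Camera axes: x right, y down, z forward; pixel columns grow to the right and rows downward; lengths in m; the calibration is good to about 2 mm. A picture is of the moment at which its call begins. There is no depth.
- bot.hand_in(): hands the job in; it is judged then, once.
The state is a dict: "t": time; "q": joint angles; "joint_vel": joint speeds; "joint_torque": joint torques, N m; "eef_pos": TCP position; "tool_rot": TCP orientation; "contact_force": force on the tool from outside, world axes, zero at the start; "torque": the same for the moment, N m; "gripper_width": opening from 0.0 (shut) to 1.0 (fully open); "grasp_force": force on a finger pad.
Only numpy, scipy, OpenCV 4.12 (cv2) and the standard library are available. Lean on these libraries where they do the work, as an engineer would, in place of code of your own. Each camera call takes 0.05 s, during which the arm holds its last target. There are 200 camera calls.

## Working session

There is one attempt and no reset: what is moved stays moved. The work goes in short steps, Python scripts to look and compute and a tool call to move; the robot and the scene stay as the last step left them, time stands still between calls to the robot, and variables do not carry over. Pictures are saved under pics/ and viewed, at most 10 in all, crops included, and the job is handed in when it is done.

Besides the shell and the picture viewer there is one more tool, called after "Request:" as name(argument=value, ...) on one line, values as JSON. step_arm: Moves the arm, as the interface text tells. Its arguments: {"type":"object","properties":{"increments":{"type":"array"},"force":{"type":"number"}},"required":["increments"]}

```bash
mkdir -p pics; cat > h.py <<'E'
import numpy as np, cv2
from station import bot
def cam(n):
    c=bot.read_camera(n); 
    for k in("camera_matrix","dist","R","t"): c[k]=np.array(c[k],float)
    return c
def ray(c,uv):
    p=cv2.undistortPoints(np.array(uv,float).reshape(-1,1,2),c["camera_matrix"],c["dist"]).reshape(-1,2)
    d=np.c_[p,np.ones(len(p))]@c["R"]; o=-c["R"].T@c["t"].ravel(); return o,d
def plane(c,uv,z):
    o,d=ray(c,uv); return o+d*((z-o[2])/d[:,2])[:,None]
def proj(c,X):
    return cv2.projectPoints(np.array(X,float).reshape(-1,1,3),cv2.Rodrigues(c["R"])[0],c["t"],c["camera_matrix"],c["dist"])[0].reshape(-1,2)
E
python3 - <<'E'
from h import *
for n in("scene","top"):
    c=cam(n); cv2.imwrite(f"pics/{n}0.png",c["image"][:,:,::-1]); print(n,-c["R"].T@c["t"].ravel(),c["R"][2])
o=bot.get_obs();print(o)
E
```

```text
scene [ 1.09053343 -0.18720819  1.18523677] [-0.51014775 -0.0280333  -0.85962981]
top [ 0.17483154 -0.18422091  1.50273583] [ 0.23025255 -0.02720507 -0.97275056]
{'t': 0.1, 'q': array([-1.292103  ,  0.47774725,  0.02236307,  1.55632318, -0.01146985,
        1.10929452, -0.08310466]), 'joint_vel': array([-0.00019421, -0.0007101 , -0.00147472, -0.00354414, -0.00029672,
       -0.00030833,  0.00050276]), 'joint_torque': array([ 4.61153846e-03, -5.97765183e+01,  1.61320243e+00, -2.81953061e+01,
        1.27865392e-02,  5.15821535e-03, -4.85310480e-06]), 'eef_pos': array([0.25445739, 0.62464178, 0.23041577]), 'tool_rot': array([-8.05531795e-05,  1.92187886e-01,  9.81357805e-01, -8.18003834e-04]), 'contact_force': array([ 0.14599539, -0.81938446, -0.00694958]), 'torque': array([ 0.02374043, -0.01475998,  0.02901339]), 'grasp_force': 0.0, 'gripper_width': 1.003297110563052}
```

View pics/scene0.png

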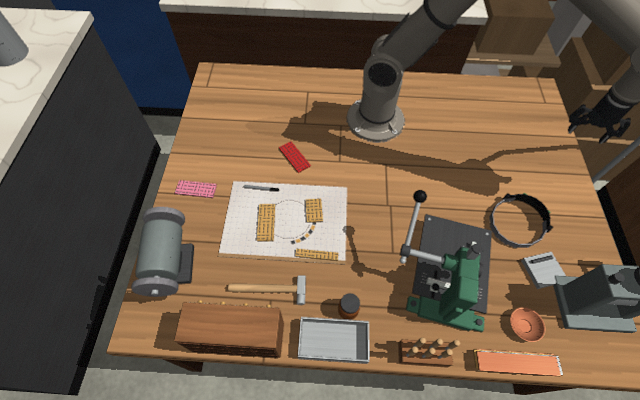

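View pics/top0.png

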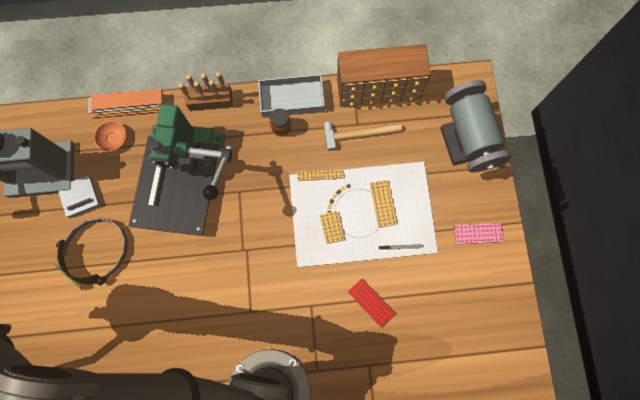

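The scene view shows the press at about (450,265), with the stop and gauge beneath the head. The top view shows the long blank at (383,203), the short one at (332,227), the strip at (320,175), the pen at (400,247), the press bed's front corners near (132,229) and (211,236), and the white side stop near (154,185).

```bash
python3 - <<'E'
from h import *
im={}
for n,(x0,x1,y0,y1) in dict(top=(125,235,100,240),scene=(395,500,180,335)).items():
    c=cam(n); g=c["image"][y0:y1,x0:x1,::-1]; im[n]=cv2.resize(g,None,fx=3.6,fy=3.6,interpolation=cv2.INTER_CUBIC)
    if n=="top": C=c
H=max(i.shape[0] for i in im.values())
cv2.imwrite("pics/crop1.png",np.hstack([cv2.copyMakeBorder(i,0,H-i.shape[0],0,0,0) for i in im.values()]))
for n in("top","scene"):
    c=cam(n); hsv=cv2.cvtColor(c["image"],cv2.COLOR_RGB2HSV)
    # brass on paper: yellow-ish, on white
    paper=((hsv[...,1]<40)&(hsv[...,2]>150)).astype(np.uint8)
    k,l,s,_=cv2.connectedComponentsWithStats(cv2.morphologyEx(paper,cv2.MORPH_CLOSE,np.ones((5,5))))
    b=1+np.argmax([ s[i,4] if (150<s[i,0]+s[i,2]/2<430 and s[i,1]>100) else 0 for i in range(1,k)])
    hull=cv2.convexHull(np.argwhere(l==b)[:,::-1].astype(np.int32))
    m=np.zeros(paper.shape,np.uint8); cv2.fillConvexPoly(m,hull,1)
    y=((hsv[...,0]>12)&(hsv[...,0]<32)&(hsv[...,1]>70)&(m>0)).astype(np.uint8)
    y=cv2.morphologyEx(y,cv2.MORPH_CLOSE,np.ones((5,5)))
    for q in cv2.findContours(y,0,cv2.CHAIN_APPROX_NONE)[0]:
        if cv2.contourArea(q)>150:
            w=plane(c,q.reshape(-1,2),0.014)
            r=cv2.minAreaRect((w[:,:2]*1000).astype(np.float32)); print(n,np.round(r[0],1),np.round(r[1],1),round(r[2],2), cv2.contourArea(q), np.round(cv2.boxPoints(r)).tolist())
E
```

```text
top [ 461.8 -222.2] [117.5  57.6] 7.71 553.0 [[400.0, -202.0], [407.0, -259.0], [524.0, -243.0], [516.0, -186.0]]
top [ 505.7 -385.8] [140.5  58.3] 4.37 806.5 [[433.0, -362.0], [438.0, -420.0], [578.0, -409.0], [573.0, -351.0]]
top [ 612.8 -204.5] [141.8  25.7] 87.74 295.5 [[597.0, -275.0], [623.0, -276.0], [628.0, -134.0], [603.0, -133.0]]
scene [ 616.3 -203.3] [140.6  29.7] 87.72 298.5 [[599.0, -273.0], [628.0, -274.0], [634.0, -134.0], [604.0, -132.0]]
scene [ 507.2 -384.2] [139.   57.2] 4.23 563.5 [[436.0, -361.0], [440.0, -418.0], [579.0, -408.0], [574.0, -351.0]]
scene [ 465.9 -220.3] [118.5  55.8] 4.15 358.5 [[405.0, -197.0], [409.0, -252.0], [527.0, -244.0], [523.0, -188.0]]
```

View pics/crop1.png

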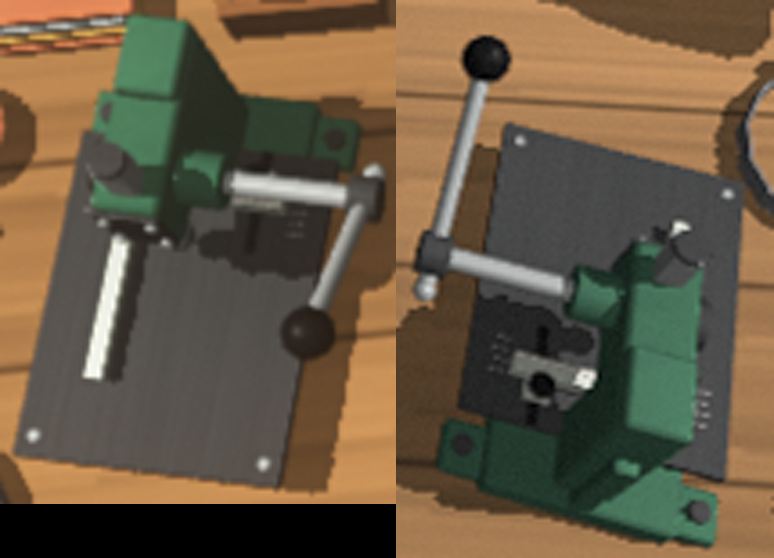

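The crop shows the bed's front edge from (15,455) to (280,487), its left edge rising to (80,160), the white stop's right edge from (128,240) to (103,380), and the gauge visible at (515–590,350–390) in the scene half. Next I'll fit lines to these edges.

```bash
cat > press.py <<'E'
from h import *
def line(p):
    vx,vy,x,y=cv2.fitLine(p[:,:2].astype(np.float32),cv2.DIST_HUBER,0,.01,.01).ravel(); return np.array([x,y]),np.array([vx,vy])
c=cam("top"); I=c["image"].astype(float); sat=I[...,0]-I[...,2]  # wood is red-blue >0
F=lambda a,b:(lambda x0,y0:np.array([125+x0/3.6-.36,100+y0/3.6-.36]))(a,b)
def edge(A,B,half,f,sign,n=40):
    A,B=np.array(A,float),np.array(B,float); d=(B-A)/np.linalg.norm(B-A); nn=np.array([-d[1],d[0]]); out=[]
    for s in np.linspace(0.08,.92,n):
        t=np.arange(-half,half+.01,.25); P=A+s*(B-A)+t[:,None]*nn
        v=cv2.remap(f.astype(np.float32),P[:,0].astype(np.float32)[None],P[:,1].astype(np.float32)[None],cv2.INTER_LINEAR)[0]
        g=np.gradient(cv2.GaussianBlur(v[None],(7,1),0)[0])*sign
        out.append(P[np.argmax(g)])
    return np.array(out)
fr=edge(F(15,455),F(280,487),4,sat,1); lf=edge(F(15,455),F(75,180),4,sat,-1)
if abs(np.median(lf[:,0]))==0: pass
g=I.mean(2)
st=edge(F(130,240),F(105,378),4,g,1)
res={}
for n,p,z in(("front",fr,.045),("left",lf,.045),("stop",st,.061)):
    w=plane(c,p,z); o,d=line(w); e=(w[:,:2]-o)@np.array([-d[1],d[0]]); res[n]=(o,d)
    print(n,np.round(o*1000,1),"ang",round(np.degrees(np.arctan2(d[1],d[0])),2),"rms",round(np.std(e)*1000,2),np.round(p[[0,-1]],1).tolist())
E
python3 press.py
```

```text
front [478.6 256.6] ang 76.99 rms 0.31 [[134.7, 226.7], [196.5, 234.7]]
left [616.9 345.3] ang -12.86 rms 0.54 [[129.2, 219.7], [143.2, 155.5]]
stop [608.  280.4] ang -12.79 rms 0.33 [[159.7, 169.3], [153.4, 201.4]]
```

```bash
cat > press2.py <<'E'
from press import *
c=cam("scene"); I=c["image"].astype(float); sat=I[...,0]-I[...,2]
G=lambda x0,y0:np.array([395+(x0-396)/3.6-.36,180+y0/3.6-.36])
f2=edge(G(505,123),G(745,185),4,sat,-1)
a=np.radians(-12.85); ex=np.array([np.cos(a),np.sin(a)]); ey=np.array([-ex[1],ex[0]])
w=plane(c,f2,.045); o,d=line(w); print("scene front",np.round(o*1000,1),round(np.degrees(np.arctan2(d[1],d[0])),2),np.round(f2[[0,-1]],1).tolist())
for n,q in(("top",res["front"][0]),("scene",o)):
    print(n,"front x->press origin x-coord",q@ex+.192)
X0=o@ex+.192; Y0=res["left"][0]@ey-.110
print("origin",X0*ex+Y0*ey,"stop y",res["stop"][0]@ey-Y0)
# screws in top
for n,cc in(("scene",c),):
    im=cc["image"][260:300,415:465,::-1].copy(); big=cv2.resize(im,None,fx=12,fy=12,interpolation=cv2.INTER_CUBIC)
    for x in range(20,60,5):
        for y in(-70,-40): 
            P=proj(cc,[*((X0+x/1000)*ex+(Y0+y/1000)*ey),.063])[0]; q=(P-[415,260]+.5)*12
            cv2.circle(big,tuple(int(v) for v in q),3,(0,0,255) if x%10==0 else (0,255,255),-1)
    cv2.imwrite("pics/g.png",big)
E
python3 press2.py
```

```text
front [478.7 256.6] ang 76.99 rms 0.34 [[134.7, 226.7], [196.5, 234.7]]
left [624.9 343.4] ang -12.86 rms 0.52 [[129.2, 219.7], [143.2, 155.5]]
stop [614.  279.1] ang -12.78 rms 0.34 [[159.7, 169.3], [153.4, 201.4]]
scene front [484.4 272.3] 76.87 [[430.4, 214.7], [486.4, 229.2]]
top front x->press origin x-coord 0.6016043916310311
scene front x->press origin x-coord 0.6037526543775525
origin [0.66954615 0.22043738] stop y 0.04479038998500667
```

View pics/g.png

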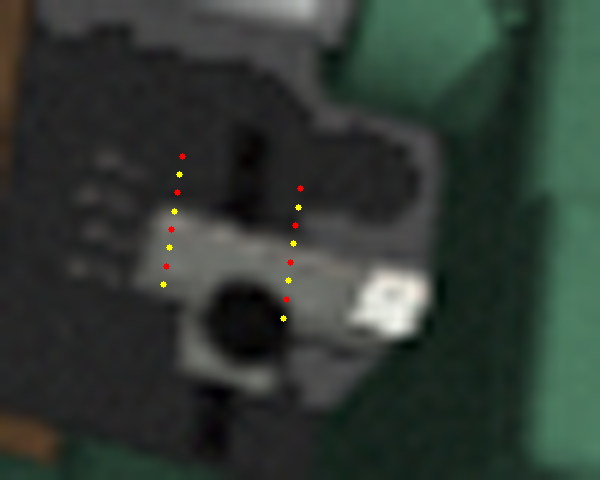

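Overlay: the gauge's front top edge sits at press x≈35 mm, and the stop face at y≈45 mm. Press origin is about (0.6695, 0.2204), yaw −12.85°.

```bash
cat > mv.py <<'E'
import numpy as np, sys
from scipy.spatial.transform import Rotation as Rn
from station import bot
O=np.array([.66955,.22044]); A=-12.85
def Rt(yaw): # tool down, tool y at this yaw (deg)
    y=np.array([np.cos(np.radians(yaw)),np.sin(np.radians(yaw)),0]); z=np.array([0,0,-1.]); return np.c_[np.cross(y,z),y,z]
def pw(x,y,z):  # press mm -> world
    a=np.radians(A); return np.array([*(O+np.array([x*np.cos(a)-y*np.sin(a),x*np.sin(a)+y*np.cos(a)])/1000),z/1000])
def rel(P,yaw,P0=None,R0=None):
    o=bot.get_obs(); q=o["tool_rot"]; R0=Rn.from_quat([q[1],q[2],q[3],q[0]]).as_matrix() if R0 is None else R0
    P0=o["eef_pos"] if P0 is None else P0
    s=R0.T@(np.array(P)-P0)*1000; r=Rn.from_matrix(R0.T@Rt(yaw)).as_rotvec(degrees=True)
    print(np.round(s,1),np.round(r,2))
def st():
    o=bot.get_obs(); R=Rn.from_quat(np.roll(o["tool_rot"],-1)).as_matrix(); a=np.radians(A); d=o["eef_pos"][:2]-O
    print("t",round(o["t"],2),"pos",np.round(o["eef_pos"]*1000,1),"press",np.round([1000*(d@[np.cos(a),np.sin(a)]),1000*(d@[-np.sin(a),np.cos(a)])],1),"yaw_y",round(np.degrees(np.arctan2(R[1,1],R[0,1])),2),"tilt",np.round(R[:2,2],4),"F",np.round(o["contact_force"],1))
E
python3 - <<'E'
from mv import *
st(); b=np.radians(4.3); P=np.array([.5065,-.385])-.02*np.array([np.cos(b),np.sin(b)]); print(P)
for p in((.42,.2,.35),(*P,.2),(*P,.04)): rel(p,94.3)
E
```

```text
t 0.45 pos [254.6 625.1 231.2] press [-494.6  302.3] yaw_y 67.84 tilt [-0.0001 -0.0001] F [ 0.8 -0.4  0.4]
[ 0.4865563  -0.38649957]
[-313.6 -331.3 -118.7] [ -0.    -0.   -26.46]
[-596.4 -849.4   31.3] [ -0.    -0.   -26.46]
[-596.4 -849.4  191.3] [ -0.    -0.   -26.46]
```

Request:
step_arm(increments=[[[0.7,-100,-110,-119,0,0,-7],[0.7,-314,-331,-119,0,0,-14],[0.7,-314,-331,-119,0,0,-26.5],[0.7,-314,-331,-119,0,0,-26.5],[0.7,-314,-331,-119,0,0,-26.5],[0.7,-314,-331,-119,0,0,-26.5],[0.7,-314,-331,-119,0,0,-26.5],[0.7,-314,-331,-119,0,0,-26.5],[0.7,-314,-331,-119,0,0,-26.5],[0.7,-450,-600,-119,0,0,-26.5]]], force=100)

```text
t: 1.28
eef_pos: [0.3929, 0.2489, 0.3327]
tool_rot: [0.001, -0.037, 0.999, 0.001]
contact_force: [0.5, 0.3, 0.1]
gripper_width: 0.852
grasp_force: 0.0
```

```bash
python3 - <<'E'
from mv import *
st(); rel((.4866,-.3865,.15),94.3)
E
```

```text
t 1.28 pos [392.9 248.9 332.7] press [-276.1  -33.8] yaw_y 94.28 tilt [0.0028 0.0023] F [0.5 0.3 0.1]
[ -45.5 -641.   181.5] [ 0.12  0.17 -0.02]
```

Request:
step_arm(increments=[[[0.7,-45,-641,0,0,0,0],[0.7,-45,-641,0,0,0,0],[0.7,-45,-641,0,0,0,0],[0.7,-45,-641,0,0,0,0],[0.7,-45,-641,0,0,0,0],[0.7,-45,-641,0,0,0,0],[0.7,-45,-641,0,0,0,0],[0.7,-45,-641,90,0,0,0],[0.7,-45,-641,180,0,0,0],[0.7,-45,-641,180,0,0,0]]])

```text
t: 2.12
eef_pos: [0.4503, -0.1527, 0.2812]
tool_rot: [0.002, -0.038, 0.999, 0.0]
contact_force: [1.2, 0.9, -0.4]
gripper_width: 0.853
grasp_force: 0.0
```

Request:
step_arm(increments=[[[0.7,0,-250,50,0,0,0],[0.7,0,-250,50,0,0,0],[0.7,0,-250,50,0,0,0],[0.7,0,-250,50,0,0,0],[0.7,0,-250,50,0,0,0]]])

```text
t: 2.53
eef_pos: [0.4655, -0.356, 0.2395]
tool_rot: [0.0, -0.038, 0.999, 0.0]
contact_force: [-0.1, 0.4, 0.2]
gripper_width: 0.848
grasp_force: 0.0
```

```bash
python3 - <<'E'
from mv import *
st(); rel((.4866,-.3865,.04),94.3)
E
```

```text
t 2.53 pos [ 465.5 -356.   239.5] press [ -70.8 -607.4] yaw_y 94.38 tilt [0.0004 0.    ] F [-0.1  0.4  0.2]
[-18.6 -32.  199.5] [0.   0.03 0.08]
```

Request:
step_arm(increments=[[[0.7,-19,-32,40,0,0,0],[0.7,-19,-32,80,0,0,0],[0.7,-19,-32,120,0,0,0],[0.7,-19,-32,160,0,0,0],[0.7,-19,-32,185,0,0,0],[0.7,-19,-32,185,0,0,0],[0.7,-19,-32,185,0,0,0]]])

```text
t: 3.12
eef_pos: [0.486, -0.3842, 0.0541]
tool_rot: [-0.001, -0.038, 0.999, 0.001]
contact_force: [-0.1, 0.2, 0.5]
gripper_width: 0.851
grasp_force: 0.0
```

```bash
python3 - <<'E'
from mv import *
st(); rel((.4866,-.3865,.012),94.3)
E
```

```text
t 3.12 pos [ 486.  -384.2   54.1] press [ -44.5 -630.4] yaw_y 94.33 tilt [-0.0026  0.0014] F [-0.1  0.2  0.5]
[-0.6 -2.4 42.1] [ 0.09 -0.14  0.03]
```

Request:
step_arm(increments=[[[0.7,0,-2,25,0,0,0],[0.7,0,-2,44,0,0,0],[0.7,0,-2,46,0,0,0],[0.7,0,-2,46,0,0,0]]])

```text
t: 3.45
eef_pos: [0.4877, -0.3872, 0.0106]
tool_rot: [0.001, -0.038, 0.999, -0.0]
contact_force: [0.5, 0.4, 1.2]
gripper_width: 0.856
grasp_force: 0.0
```

Request:
step_arm(increments=[[[0.7,0,0,2,0,0,0],[0.7,0,0,4,0,0,0]]])

```text
t: 3.62
eef_pos: [0.4883, -0.3877, 0.0072]
tool_rot: [0.002, -0.038, 0.999, -0.001]
contact_force: [0.4, 0.1, -0.3]
gripper_width: 0.851
grasp_force: 0.0
```

Request:
step_arm(increments=[[[0.7,0,0,2,0,0,0],[0.7,0,0,4,0,0,0],[0.7,0,0,4,0,0,0]]])

```text
t: 3.87
eef_pos: [0.487, -0.3866, 0.001]
tool_rot: [0.0, -0.038, 0.999, 0.0]
contact_force: [-0.3, 0.5, 0.0]
gripper_width: 0.847
grasp_force: 0.0
```

Request:
step_arm(increments=[[[0.7,0,0,1,0,0,0],[0.7,0,0,2,0,0,0],[0.7,0,0,2,0,0,0]]])

```text
t: 4.12
eef_pos: [0.4868, -0.3866, -0.0013]
tool_rot: [-0.0, -0.038, 0.999, 0.0]
contact_force: [-0.5, -1.2, -0.4]
gripper_width: 0.85
grasp_force: 0.0
```

Request:
step_arm(increments=[[[0.7,0,0,-1.5,0,0,0],[0.2,0,0,-1.5,0,0,0],[0.2,0,0,-1.5,0,0,0],[0.2,0,0,-1.5,0,0,0],[0.2,0,0,-1.5,0,0,0],[0.2,0,0,-1.5,0,0,0],[0.2,0,0,-1.5,0,0,0]]], force=100)

```text
t: 4.7
eef_pos: [0.487, -0.387, 0.0013]
tool_rot: [0.0, -0.038, 0.999, -0.0]
contact_force: [-1.2, 0.9, 7.8]
gripper_width: 0.624
grasp_force: 101.0
```

Request:
step_arm(increments=[[[0.2,0,0,-8,0,0,0],[0.2,0,0,-30,0,0,0],[0.2,0,0,-70,0,0,0],[0.2,0,0,-110,0,0,0],[0.2,0,0,-120,0,0,0],[0.2,0,0,-120,0,0,0],[0.2,0,0,-120,0,0,0]]])

```text
t: 5.28
eef_pos: [0.4863, -0.3856, 0.1194]
tool_rot: [-0.0, -0.038, 0.999, 0.001]
contact_force: [-0.3, 0.5, -7.3]
gripper_width: 0.626
grasp_force: 101.5
```

```bash
python3 - <<'E'
from mv import *
st()
c=bot.read_camera("scene"); import cv2; cv2.imwrite("pics/held.png",cv2.resize(c["image"][120:300,200:400,::-1],None,fx=3,fy=3))
E
```

```text
t 5.28 pos [ 486.3 -385.6  119.4] press [ -43.8 -631.6] yaw_y 94.37 tilt [-0.001   0.0014] F [-0.3  0.5 -7.3]
```

View pics/held.png

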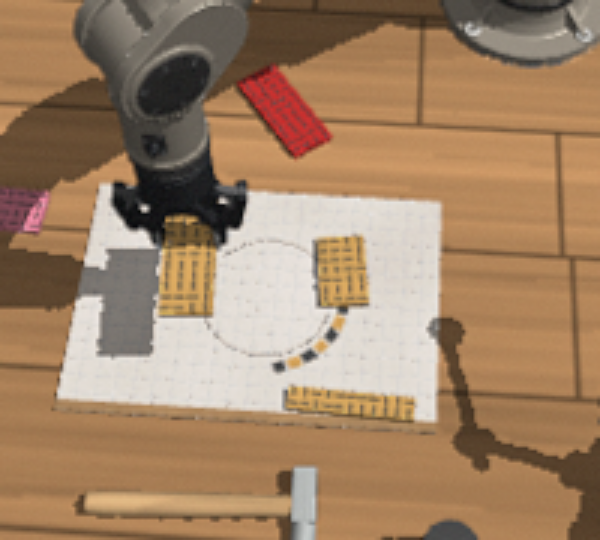

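The blank is held level and the bystanders have not moved. I'll fly high over the lever to the press.

```bash
python3 - <<'E'
from mv import *
rel((.4863,-.3856,.33),77.15); rel(pw(-155,-11,330),77.15); print(pw(-155,-11,330))
E
```

```text
[ 0.000e+00 -1.000e-01 -2.118e+02] [ 0.14 -0.19 17.22]
[ -77.5  625.6 -210.2] [ 0.14 -0.19 17.22]
[0.51598548 0.24418739 0.33      ]
```

Request:
step_arm(increments=[[[0.2,0,0,-40,0,0,0],[0.2,0,0,-80,0,0,0],[0.2,0,20,-120,0,0,0],[0.2,0,50,-160,0,0,0],[0.2,-10,85,-190,0,0,4],[0.2,-15,120,-210,0,0,8],[0.2,-20,160,-215,0,0,12],[0.2,-25,200,-215,0,0,17.2],[0.2,-30,240,-215,0,0,17.2],[0.2,-35,280,-215,0,0,17.2]]])

```text
t: 6.17
eef_pos: [0.4986, -0.1122, 0.3331]
tool_rot: [-0.002, 0.112, 0.994, -0.0]
contact_force: [1.1, -0.1, -6.9]
gripper_width: 0.624
grasp_force: 102.2
```

```bash
python3 - <<'E'
from mv import *
st();rel(pw(-155,-11,330),77.15)
E
```

```text
t 6.17 pos [ 498.6 -112.2  333.1] press [ -92.7 -362.3] yaw_y 77.12 tilt [-0.0042  0.    ] F [ 1.1 -0.1 -6.9]
[ 62.5 351.3   3. ] [-0.05 -0.23 -0.04]
```

Request:
step_arm(increments=[[[0.2,7,40,0,0,0,0],[0.2,14,80,0,0,0,0],[0.2,21,120,0,0,0,0],[0.2,28,160,0,0,0,0],[0.2,35,200,0,0,0,0],[0.2,42,240,0,0,0,0],[0.2,49,280,0,0,0,0],[0.2,56,315,0,0,0,0],[0.2,62,345,0,0,0,0],[0.2,62,345,0,0,0,0]]])

```text
t: 7.0
eef_pos: [0.5133, 0.2447, 0.3313]
tool_rot: [-0.003, 0.106, 0.994, -0.0]
contact_force: [-0.7, 1.8, -6.2]
gripper_width: 0.621
grasp_force: 102.2
```

```bash
python3 - <<'E'
from mv import *
st();rel(pw(-155,-11,75),77.15)
E
```

```text
t 7.0 pos [513.3 244.7 331.3] press [-157.7  -11.1] yaw_y 77.8 tilt [-0.0058  0.0003] F [-0.7  1.8 -6.2]
[ -4.2   0.3 256.3] [-0.06 -0.33  0.65]
```

Request:
step_arm(increments=[[[0.2,0,0,40,0,0,0],[0.2,0,0,80,0,0,0],[0.2,0,0,120,0,0,0],[0.2,0,0,160,0,0,0],[0.2,0,0,200,0,0,0],[0.2,0,0,235,0,0,0],[0.2,0,0,255,0,0,0],[0.2,0,0,255,0,0,0],[0.2,0,0,255,0,0,0]]])

```text
t: 7.75
eef_pos: [0.5146, 0.2342, 0.078]
tool_rot: [-0.002, 0.112, 0.994, -0.002]
contact_force: [0.6, 0.5, -6.2]
gripper_width: 0.62
grasp_force: 102.2
```

```bash
python3 - <<'E'
from mv import *
st();rel(pw(-100,-11,46.5),77.15)
E
```

```text
t 7.75 pos [514.6 234.2  78. ] press [-154.2  -21.1] yaw_y 77.12 tilt [-0.0051 -0.0034] F [ 0.6  0.5 -6.2]
[-54.3  10.2  31.2] [-0.25 -0.24 -0.03]
```

Request:
step_arm(increments=[[[0.2,-15,5,20,-0.2,-0.2,0],[0.2,-35,9,28,-0.2,-0.2,0],[0.2,-54,9,30,-0.2,-0.2,0],[0.2,-54,9,31,-0.2,-0.2,0],[0.2,-54,9,31,-0.2,-0.2,0],[0.2,-54,9,31,-0.2,-0.2,0]]])

```text
t: 8.25
eef_pos: [0.5713, 0.2325, 0.0504]
tool_rot: [0.002, 0.112, 0.994, 0.002]
contact_force: [-0.5, -0.7, -6.1]
gripper_width: 0.622
grasp_force: 102.2
```

```bash
python3 - <<'E'
from mv import *
st();rel(pw(-100,-11,43.5),77.15)
c=bot.read_camera("top"); import cv2; cv2.imwrite("pics/bed.png",cv2.resize(c["image"][100:240,110:240,::-1],None,fx=4,fy=4))
E
```

```text
t 8.25 pos [571.3 232.5  50.4] press [-98.5 -10.1] yaw_y 77.13 tilt [0.0048 0.0035] F [-0.5 -0.7 -6.1]
[ 1.5 -0.9  6.9] [ 0.25  0.22 -0.02]
```

View pics/bed.png

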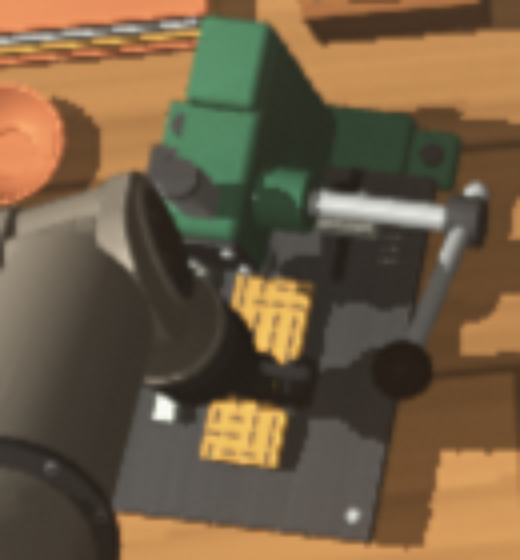

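The blank hangs just above the bed to the right of the stop (white stop end at (165,407)), with its far end just short of the head. Lowering it now.

Request:
step_arm(increments=[[[0.2,0,0,4,0.2,0.2,0],[0.2,0,0,6,0.2,0.2,0],[0.2,0,0,7,0.2,0.2,0],[0.2,0,0,7,0.2,0.2,0]]])

```text
t: 8.63
eef_pos: [0.5709, 0.2327, 0.0425]
tool_rot: [-0.0, 0.112, 0.994, 0.0]
contact_force: [-0.2, 0.1, -5.2]
gripper_width: 0.622
grasp_force: 102.4
```

```bash
python3 - <<'E'
from mv import *
st()
E
```

```text
t 8.63 pos [570.9 232.7  42.5] press [-98.9 -10. ] yaw_y 77.17 tilt [-0.0001  0.0003] F [-0.2  0.1 -5.2]
```

Request:
step_arm(increments=[[[0.42,0,0,0.5,0,0,0],[0.42,0,0,0.5,0,0,0],[0.42,0,0,0.5,0,0,0],[0.42,0,0,-5,0,0,0],[0.42,0,0,-40,0,0,0],[0.42,0,0,-40,0,0,0],[0.42,0,0,-40,0,0,0]]])

```text
t: 9.22
eef_pos: [0.5731, 0.2329, 0.0849]
tool_rot: [0.002, 0.112, 0.994, 0.001]
contact_force: [-0.9, 0.3, -0.2]
gripper_width: 0.712
grasp_force: 0.0
```

```bash
python3 - <<'E'
from mv import *
st(); rel(pw(-90,-85,85),167.15); rel(pw(-90,-85,85),77.15)
E
```

```text
t 9.22 pos [573.1 232.9  84.9] press [-96.8  -9.3] yaw_y 77.12 tilt [0.0045 0.0024] F [-0.9  0.3 -0.2]
[ -6.8 -75.7  -0.3] [-3.000e-02  3.300e-01 -9.003e+01]
[ -6.8 -75.7  -0.3] [ 0.19  0.22 -0.03]
```

Request:
step_arm(increments=[[[-1,0,-20,-1,0.1,0.1,0],[-1,-4,-45,-1,0.1,0.1,0],[-1,-13,-62,-1,0.1,0.1,0],[-1,-13,-62,-1,0.1,0.1,0],[-1,-13,-62,-1,0.1,0.1,0],[-1,-13,-62,15,0.1,0.1,0],[-1,-13,-62,33,0.1,0.1,0],[-1,-13,-62,35,0.1,0.1,0],[-1,-13,-62,35,0.1,0.1,0],[-1,-13,-62,35,0.1,0.1,0]]])

```text
t: 10.05
eef_pos: [0.5699, 0.1697, 0.0475]
tool_rot: [-0.001, 0.112, 0.994, -0.001]
contact_force: [0.6, 0.6, 0.8]
gripper_width: -0.001
grasp_force: 0.0
```

```bash
python3 - <<'E'
from mv import *
st()
c=bot.read_camera("top"); import cv2; cv2.imwrite("pics/bed2.png",cv2.resize(c["image"][100:240,110:240,::-1],None,fx=4,fy=4))
E
```

```text
t 10.05 pos [569.9 169.7  47.5] press [-85.8 -71.7] yaw_y 77.19 tilt [-0.0025 -0.0012] F [0.6 0.6 0.8]
```

View pics/bed2.png

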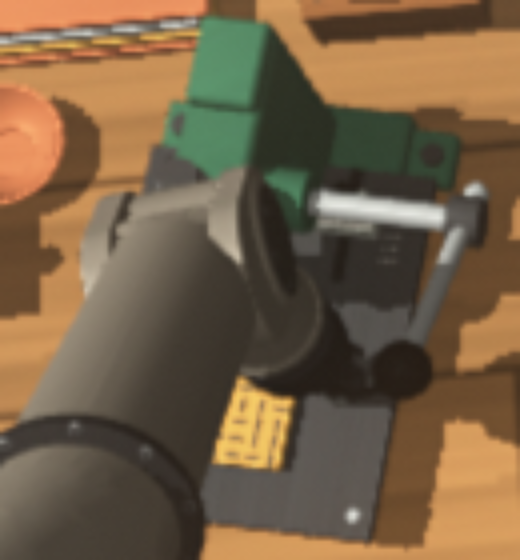

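Request:
step_arm(increments=[[[-1,0,6,0,0,0,0],[-1,0,12,0,0,0,0],[-1,0,17,0,0,0,0],[-1,0,20,0,0,0,0],[-1,0,23,0,0,0,0],[-1,0,26,0,0,0,0],[-1,0,29,0,0,0,0],[-1,0,32,0,0,0,0],[-1,0,34,0,0,0,0],[-1,0,34,0,0,0,0]]])

```text
t: 10.93
eef_pos: [0.5778, 0.2026, 0.0474]
tool_rot: [-0.001, 0.112, 0.994, -0.001]
contact_force: [-0.3, -1.1, 2.0]
gripper_width: -0.001
grasp_force: 1.2
```

```bash
python3 - <<'E'
from mv import *
st()
E
```

```text
t 10.93 pos [577.8 202.6  47.4] press [-85.4 -37.8] yaw_y 77.16 tilt [-0.0017 -0.001 ] F [-0.3 -1.1  2. ]
```

Request:
step_arm(increments=[[[-1,0,1,0,0,0,0],[-1,0,2,0,0,0,0],[-1,0,3,0,0,0,0],[-1,0,4,0,0,0,0],[-1,0,5,0,0,0,0],[-1,0,6,0,0,0,0]]])

```text
t: 11.43
eef_pos: [0.579, 0.2079, 0.0473]
tool_rot: [-0.001, 0.112, 0.994, -0.001]
contact_force: [-0.7, -3.8, 2.2]
gripper_width: 0.001
grasp_force: 2.0
```

Request:
step_arm(increments=[[[-1,0,1,0,0,0,0],[-1,0,2,0,0,0,0]]])

```text
t: 11.6
eef_pos: [0.5794, 0.21, 0.0473]
tool_rot: [-0.001, 0.112, 0.994, -0.001]
contact_force: [-0.8, -3.8, 2.3]
gripper_width: -0.006
grasp_force: 2.1
```

```bash
python3 - <<'E'
from mv import *
st()
E
```

```text
t 11.6 pos [579.4 210.   47.3] press [-85.6 -30.3] yaw_y 77.14 tilt [-0.0021 -0.0013] F [-0.8 -3.8  2.3]
```

Request:
step_arm(increments=[[[-1,0,0.5,0,0,0,0],[-1,0,1,0,0,0,0],[-1,0,1.5,0,0,0,0]]])

```text
t: 11.85
eef_pos: [0.5797, 0.2113, 0.0473]
tool_rot: [-0.001, 0.112, 0.994, -0.001]
contact_force: [-1.5, -3.4, 3.2]
gripper_width: 0.001
grasp_force: 2.1
```

Request:
step_arm(increments=[[[-1,0,0.5,0,0,0,0],[-1,0,1,0,0,0,0]]])

```text
t: 12.02
eef_pos: [0.58, 0.2123, 0.0473]
tool_rot: [-0.001, 0.112, 0.994, -0.001]
contact_force: [-1.1, -2.7, 2.7]
gripper_width: -0.001
grasp_force: 2.1
```

Request:
step_arm(increments=[[[-1,0,0.5,0,0,0,0],[-1,0,1,0,0,0,0]]])

```text
t: 12.18
eef_pos: [0.5802, 0.2133, 0.0473]
tool_rot: [-0.001, 0.112, 0.994, -0.001]
contact_force: [-0.6, -3.8, 2.6]
gripper_width: -0.001
grasp_force: 2.1
```

Request:
step_arm(increments=[[[-1,0,0.4,0,0,0,0],[-1,0,0.8,0,0,0,0]]])

```text
t: 12.35
eef_pos: [0.5804, 0.2141, 0.0473]
tool_rot: [-0.001, 0.112, 0.994, -0.001]
contact_force: [-0.8, -3.7, 3.3]
gripper_width: 0.001
grasp_force: 2.2
```

Request:
step_arm(increments=[[[-1,0,0.4,0,0,0,0],[-1,0,0.8,0,0,0,0]]])

```text
t: 12.52
eef_pos: [0.5805, 0.2149, 0.0473]
tool_rot: [-0.001, 0.112, 0.994, -0.001]
contact_force: [-1.1, -4.2, 4.4]
gripper_width: -0.004
grasp_force: 2.5
```

Request:
step_arm(increments=[[[-1,0,0.4,0,0,0,0],[-1,0,0.8,0,0,0,0]]])

```text
t: 12.68
eef_pos: [0.5806, 0.2151, 0.0473]
tool_rot: [-0.001, 0.112, 0.994, -0.001]
contact_force: [-1.9, -6.5, 4.5]
gripper_width: -0.009
grasp_force: 3.4
```

```bash
python3 - <<'E'
from mv import *
st()
E
```

```text
t 12.68 pos [580.6 215.1  47.3] press [-85.5 -25. ] yaw_y 77.12 tilt [-0.0024 -0.0019] F [-1.9 -6.5  4.5]
```

Request:
step_arm(increments=[[[-1,0,0.3,0,0,0,0],[-1,0,0.3,0,0,0,0]]])

```text
t: 12.85
eef_pos: [0.5807, 0.2151, 0.0472]
tool_rot: [-0.001, 0.112, 0.994, -0.001]
contact_force: [-1.5, -5.4, 4.5]
gripper_width: -0.004
grasp_force: 3.3
```

Request:
step_arm(increments=[[[-1,0,0.3,0,0,0,0],[-1,0,0.3,0,0,0,0]]])

```text
t: 13.02
eef_pos: [0.5808, 0.2152, 0.0473]
tool_rot: [-0.001, 0.112, 0.994, -0.001]
contact_force: [-0.9, -5.1, 5.2]
gripper_width: -0.003
grasp_force: 3.5
```

Request:
step_arm(increments=[[[-1,0,0.3,0,0,0,0],[-1,0,0.6,0,0,0,0],[-1,0,0.6,0,0,0,0]]])

```text
t: 13.27
eef_pos: [0.5811, 0.2155, 0.0473]
tool_rot: [-0.001, 0.113, 0.994, -0.001]
contact_force: [-0.9, -5.9, 4.5]
gripper_width: -0.005
grasp_force: 3.6
```

Request:
step_arm(increments=[[[-1,0,0.3,0,0,0,0],[-1,0,0.6,0,0,0,0],[-1,0,0.6,0,0,0,0]]])

```text
t: 13.52
eef_pos: [0.5814, 0.2158, 0.0473]
tool_rot: [-0.001, 0.113, 0.994, -0.002]
contact_force: [0.4, -6.6, 5.0]
gripper_width: 0.004
grasp_force: 3.8
```

Request:
step_arm(increments=[[[-1,0,-5,0,0,0,0],[-1,0,-15,-5,0,0,0],[-1,0,-15,-40,0,0,0],[-1,30,-15,-40,0,0,0],[-1,65,0,-40,0,0,0],[-1,105,20,-40,0,0,0],[-1,105,40,-40,0,0,0],[-1,105,40,-40,0,0,0],[-1,105,40,-40,0,0,0]]])

```text
t: 14.27
eef_pos: [0.4871, 0.2819, 0.0877]
tool_rot: [-0.001, 0.11, 0.994, 0.0]
contact_force: [-0.4, -0.6, -0.2]
gripper_width: 0.003
grasp_force: 0.0
```

```bash
cat > look.py <<'E'
from h import *; from mv import st,pw,rel,A
import sys
st()
for n in sys.argv[1:]:
    c=cam(n); hsv=cv2.cvtColor(c["image"],cv2.COLOR_RGB2HSV)
    P=proj(c,[pw(x,y,55) for x,y in((-190,70),(-190,-60),(0,-60),(0,70))])
    m=np.zeros(hsv.shape[:2],np.uint8); cv2.fillConvexPoly(m,P.astype(np.int32),1)
    y=((hsv[...,0]>12)&(hsv[...,0]<32)&(hsv[...,1]>70)&(m>0)).astype(np.uint8)
    y=cv2.morphologyEx(y,cv2.MORPH_CLOSE,np.ones((3,3)))
    q=max(cv2.findContours(y,0,cv2.CHAIN_APPROX_NONE)[0],key=cv2.contourArea)
    w=plane(c,q.reshape(-1,2),.055); a=np.radians(A); d=w[:,:2]-pw(0,0,0)[:2]; pr=np.c_[d@[np.cos(a),np.sin(a)],d@[-np.sin(a),np.cos(a)]]*1000
    r=cv2.minAreaRect(pr.astype(np.float32)); print(n,"press-frame box",np.round(cv2.boxPoints(r),1).tolist(),"angle",round(r[2],2))
    s=c["image"][180:320,395:515,::-1] if n=="scene" else c["image"][100:240,115:235,::-1]
    cv2.imwrite(f"pics/l_{n}.png",cv2.resize(s,None,fx=3.2,fy=3.2,interpolation=cv2.INTER_CUBIC))
if len(sys.argv)>2: cv2.imwrite("pics/l.png",np.hstack([cv2.imread(f"pics/l_{n}.png") for n in sys.argv[1:]]))
E
python3 look.py top scene
```

```text
t 14.27 pos [487.1 281.9  87.7] press [-191.6   19.4] yaw_y 77.36 tilt [-0.0016  0.0004] F [-0.4 -0.6 -0.2]
top press-frame box [[-189.8000030517578, -16.799999237060547], [3.299999952316284, -18.299999237060547], [4.0, 71.19999694824219], [-189.10000610351562, 72.69999694824219]] angle 89.56
scene press-frame box [[-150.60000610351562, -13.399999618530273], [-63.400001525878906, -13.899999618530273], [-63.0, 45.599998474121094], [-150.3000030517578, 46.099998474121094]] angle 89.67
```

View pics/l.png

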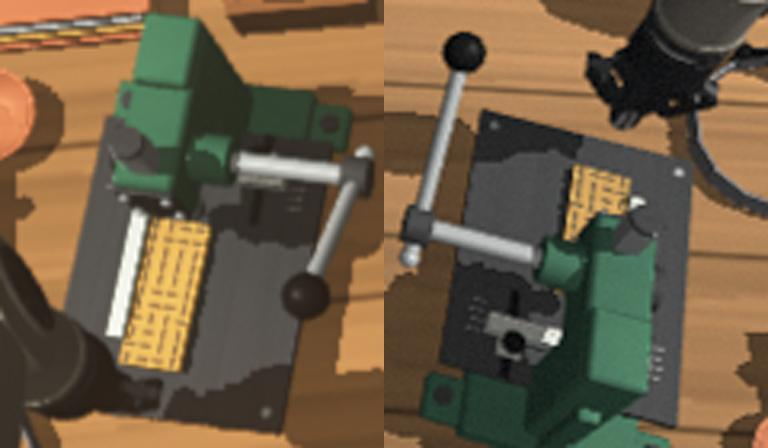

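Left (top view): the blank lies along the white stop, its front end at about (150,365). Right (scene view): its front end lies clear of the head at (600,180), with the gauge untouched. Next is the push toward the gauge.

Request:
step_arm(increments=[[[-1,0,-1,20,0,0,0],[-1,0,-1,38,0,0,0],[-1,0,-1,40,0,0,0],[-1,-10,-1,40,0,0,0],[-1,-20,-1,40,0,0,0],[-1,-26,-1,40,0,0,0],[-1,-29,-1,40,0,0,0],[-1,-32,-1,40,0,0,0],[-1,-35,-1,40,0,0,0],[-1,-38,-1,40,0,0,0]]])

```text
t: 15.2
eef_pos: [0.5239, 0.2704, 0.0473]
tool_rot: [-0.002, 0.112, 0.994, -0.001]
contact_force: [-2.5, 0.5, 0.8]
gripper_width: -0.003
grasp_force: 1.4
```

```bash
python3 - <<'E'
from mv import *
st(); rel(pw(-120,18,47.5),77.15)
E
```

```text
t 15.2 pos [523.9 270.4  47.3] press [-153.1   16.3] yaw_y 77.16 tilt [-0.0033 -0.0013] F [-2.5  0.5  0.8]
[-33.1   1.6  -0.3] [-0.11 -0.17  0.01]
```

Request:
step_arm(increments=[[[-1,-3,0.5,0,0,0,0],[-1,-6,1,0,0,0,0],[-1,-9,1,0,0,0,0],[-1,-12,1,0,0,0,0],[-1,-15,1,0,0,0,0],[-1,-18,1,0,0,0,0],[-1,-21,1,0,0,0,0],[-1,-24,1,0,0,0,0],[-1,-26,1,0,0,0,0],[-1,-27,1,0,0,0,0]]])

```text
t: 16.03
eef_pos: [0.5515, 0.2652, 0.0473]
tool_rot: [-0.001, 0.112, 0.994, -0.001]
contact_force: [-1.9, 0.1, 0.3]
gripper_width: -0.0
grasp_force: 1.2
```

```bash
python3 look.py top
```

```text
t 16.03 pos [551.5 265.2  47.3] press [-125.    17.4] yaw_y 77.13 tilt [-0.0016 -0.0012] F [-1.9  0.1  0.3]
top press-frame box [[-136.1999969482422, -16.0], [3.799999952316284, -16.0], [3.799999952316284, 72.5], [-136.1999969482422, 72.5]] angle 89.99
```

View pics/l_top.png

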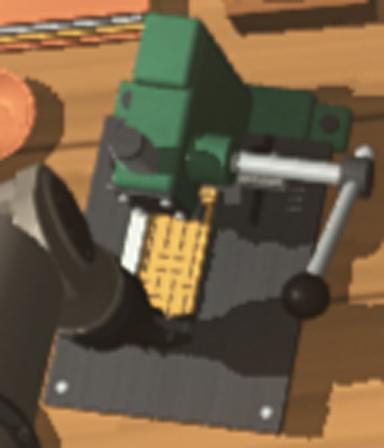

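The blank is still alongside the stop and sliding straight, its right edge reaching (207,190). About 9 mm remain.

Request:
step_arm(increments=[[[-1,-1.5,0,0,0,0,0],[-1,-3,0,0,0,0,0],[-1,-4,0,0,0,0,0],[-1,-5,0,0,0,0,0]]])

```text
t: 16.42
eef_pos: [0.556, 0.2643, 0.0473]
tool_rot: [-0.001, 0.112, 0.994, -0.001]
contact_force: [-1.9, 0.7, 0.6]
gripper_width: 0.001
grasp_force: 1.3
```

Request:
step_arm(increments=[[[-1,-0.6,0,0,0,0,0],[-1,-1.2,0,0,0,0,0]]])

```text
t: 16.58
eef_pos: [0.5571, 0.264, 0.0473]
tool_rot: [-0.001, 0.112, 0.994, -0.001]
contact_force: [-2.1, -0.1, 1.2]
gripper_width: -0.001
grasp_force: 1.3
```

Request:
step_arm(increments=[[[-1,-0.5,0,0,0,0,0],[-1,-1,0,0,0,0,0]]])

```text
t: 16.75
eef_pos: [0.558, 0.2638, 0.0473]
tool_rot: [-0.001, 0.112, 0.994, -0.001]
contact_force: [-2.6, 0.1, 1.2]
gripper_width: 0.001
grasp_force: 1.3
```

Request:
step_arm(increments=[[[-1,-0.4,0,0,0,0,0],[-1,-0.8,0,0,0,0,0]]])

```text
t: 16.92
eef_pos: [0.5588, 0.2636, 0.0473]
tool_rot: [-0.001, 0.112, 0.994, -0.001]
contact_force: [-2.8, -0.6, 0.9]
gripper_width: -0.001
grasp_force: 1.3
```

Request:
step_arm(increments=[[[-1,-0.4,0,0,0,0,0],[-1,-0.8,0,0,0,0,0]]])

```text
t: 17.08
eef_pos: [0.5596, 0.2634, 0.0473]
tool_rot: [-0.001, 0.112, 0.994, -0.001]
contact_force: [-2.9, 0.8, 1.0]
gripper_width: 0.0
grasp_force: 1.3
```

Request:
step_arm(increments=[[[-1,-0.4,0,0,0,0,0],[-1,-0.8,0,0,0,0,0]]])

```text
t: 17.25
eef_pos: [0.5603, 0.2633, 0.0473]
tool_rot: [-0.001, 0.112, 0.994, -0.001]
contact_force: [-4.2, -0.6, 1.5]
gripper_width: 0.0
grasp_force: 2.1
```

Request:
step_arm(increments=[[[-1,-0.4,0,0,0,0,0],[-1,-0.8,0,0,0,0,0]]])

```text
t: 17.42
eef_pos: [0.5604, 0.2632, 0.0472]
tool_rot: [-0.002, 0.112, 0.994, -0.001]
contact_force: [-6.2, 1.3, 3.1]
gripper_width: 0.002
grasp_force: 3.0
```

Request:
step_arm(increments=[[[-1,-0.4,0,0,0,0,0],[-1,-0.8,0,0,0,0,0]]])

```text
t: 17.58
eef_pos: [0.5604, 0.2633, 0.047]
tool_rot: [-0.002, 0.112, 0.994, -0.001]
contact_force: [-8.3, 1.1, 5.4]
gripper_width: -0.002
grasp_force: 3.9
```

Request:
step_arm(increments=[[[-1,6,0,0,0,0,0],[-1,20,0,-10,0,0,0],[-1,25,-20,-40,0,0,0],[-1,10,-50,-42,0,0,0],[-1,-10,-62,-42,0,0,0],[-1,-34,-62,-42,0,0,0],[-1,-34,-62,-30,0,0,0],[-1,-34,-62,-5,0,0,0],[-1,-34,-62,-1,0,0,0],[-1,-34,-62,-1,0,0,0]]])

```text
t: 18.42
eef_pos: [0.5804, 0.1945, 0.0469]
tool_rot: [-0.002, 0.112, 0.994, -0.002]
contact_force: [0.7, -0.0, 0.9]
gripper_width: 0.001
grasp_force: 0.0
```

```bash
python3 - <<'E'
from mv import *
st(); rel(pw(-80,-27,47.5),77.15)
E
python3 look.py top scene
```

```text
t 18.42 pos [580.4 194.5  46.9] press [-81.1 -45.1] yaw_y 77.14 tilt [-0.0039 -0.0026] F [ 0.7 -0.   0.9]
[-1.1 18.1 -0.7] [-0.2  -0.18 -0.01]
t 18.42 pos [580.4 194.5  46.9] press [-81.1 -45.1] yaw_y 77.14 tilt [-0.0039 -0.0026] F [ 0.7 -0.   0.9]
top press-frame box [[-127.80000305175781, 26.600000381469727], [-80.80000305175781, -61.29999923706055], [-26.899999618530273, -32.5], [-74.0, 55.400001525878906]] angle 28.15
scene press-frame box [[-105.0, -2.700000047683716], [-69.19999694824219, -21.5], [-59.79999923706055, -3.5999999046325684], [-95.5, 15.199999809265137]] angle 62.28
```

View pics/l.png

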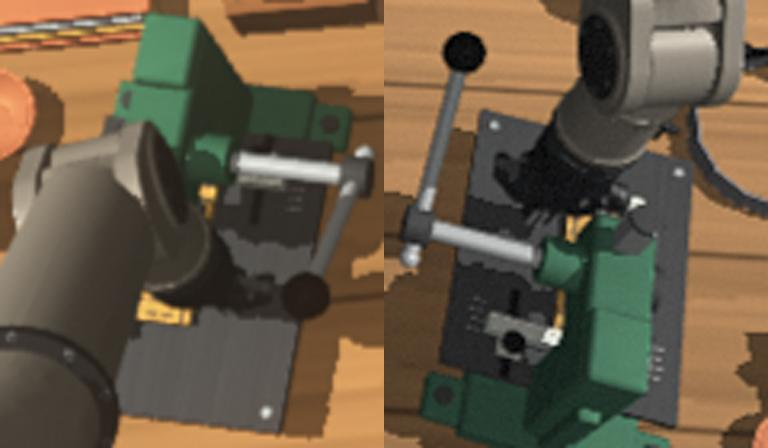

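The blank has reached the gauge, its right far corner meeting the gauge at about (555,330) in the scene half. A gentle side nudge comes next.

Request:
step_arm(increments=[[[-1,0,6,0,0,0,0],[-1,0,11,0,0,0,0],[-1,0,15,0,0,0,0],[-1,0,17,0,0,0,0],[-1,0,18,0,0,0,0],[-1,0,18.5,0,0,0,0]]])

```text
t: 19.02
eef_pos: [0.5854, 0.2132, 0.0484]
tool_rot: [-0.001, 0.112, 0.994, -0.001]
contact_force: [-0.3, -0.8, 0.2]
gripper_width: 0.006
grasp_force: 0.0
```

Request:
step_arm(increments=[[[-1,0,0.4,0,0,0,0],[-1,0,0.8,0,0,0,0]]])

```text
t: 19.18
eef_pos: [0.5855, 0.2133, 0.0482]
tool_rot: [-0.001, 0.112, 0.994, -0.001]
contact_force: [0.6, 0.3, 0.5]
gripper_width: -0.001
grasp_force: 0.0
```

Request:
step_arm(increments=[[[-1,0,0.4,0,0,0,0],[-1,0,0.8,0,0,0,0]]])

```text
t: 19.35
eef_pos: [0.5857, 0.2142, 0.0482]
tool_rot: [-0.001, 0.112, 0.994, -0.001]
contact_force: [0.5, -0.4, 0.5]
gripper_width: 0.002
grasp_force: 0.0
```

```bash
python3 - <<'E'
from mv import *
st()
E
```

```text
t 19.35 pos [585.7 214.2  48.2] press [-80.3 -24.8] yaw_y 77.12 tilt [-0.0022 -0.0014] F [ 0.5 -0.4  0.5]
```

Request:
step_arm(increments=[[[-1,0,0.4,0,0,0,0],[-1,0,0.8,0,0,0,0]]])

```text
t: 19.52
eef_pos: [0.5859, 0.2151, 0.0483]
tool_rot: [-0.001, 0.112, 0.994, -0.001]
contact_force: [-0.1, -0.4, 0.5]
gripper_width: -0.002
grasp_force: 0.1
```

Request:
step_arm(increments=[[[-1,0,0.4,0,0,0,0],[-1,0,0.8,0,0,0,0]]])

```text
t: 19.68
eef_pos: [0.5859, 0.2153, 0.0482]
tool_rot: [-0.001, 0.112, 0.994, -0.001]
contact_force: [-0.9, -1.9, 0.1]
gripper_width: 0.003
grasp_force: 1.2
```

Request:
step_arm(increments=[[[-1,0,0.3,0,0,0,0],[-1,0,0.6,0,0,0,0]]])

```text
t: 19.85
eef_pos: [0.586, 0.2155, 0.0481]
tool_rot: [-0.001, 0.112, 0.994, -0.001]
contact_force: [-1.7, -3.8, 1.1]
gripper_width: -0.001
grasp_force: 2.2
```

Request:
step_arm(increments=[[[-1,0,0.3,0,0,0,0],[-1,0,0.6,0,0,0,0]]])

```text
t: 20.02
eef_pos: [0.586, 0.2156, 0.0481]
tool_rot: [-0.001, 0.112, 0.994, -0.002]
contact_force: [-1.7, -6.1, 2.0]
gripper_width: 0.001
grasp_force: 3.2
```

Request:
step_arm(increments=[[[-1,0,0.3,0,0,0,0],[-1,0,0.6,0,0,0,0]]])

```text
t: 20.18
eef_pos: [0.5861, 0.2156, 0.0481]
tool_rot: [-0.002, 0.113, 0.994, -0.002]
contact_force: [-2.3, -6.7, 2.9]
gripper_width: -0.003
grasp_force: 3.8
```

Request:
step_arm(increments=[[[-1,0,-6,0,0,0,0],[-1,5,-18,-10,0,0,0],[-1,15,-18,-50,0,0,0],[-1,30,-18,-90,0,0,0],[-1,30,-18,-130,0,0,0],[-1,30,-18,-170,0,0,0],[-1,30,-18,-210,0,0,0],[-1,30,-18,-250,0,0,0],[-1,30,-18,-280,0,0,0],[-1,30,-18,-280,0,0,0]]])

```text
t: 21.02
eef_pos: [0.557, 0.2088, 0.336]
tool_rot: [0.004, 0.112, 0.994, 0.004]
contact_force: [0.6, 0.1, -0.3]
gripper_width: 0.006
grasp_force: 0.0
```

```bash
python3 look.py top scene; python3 - <<'E'
from mv import *
rel(pw(-111,-170,320),77.15)
for th in np.arange(0,1.051,.15):
    p=.61-th; print(round(th,2),np.round([20-160*np.cos(p),170+160*np.sin(p)+19],1))
from h import *   # find ball centre across two views: dark blob near the predicted point
R=[]
for n in("top","scene"):
    c=cam(n); u=proj(c,[pw(-111,-170,262)])[0]; I=c["image"].max(2); x,y=u.astype(int)
    m=np.zeros(I.shape,np.uint8); m[y-14:y+15,x-14:x+15]=(I[y-14:y+15,x-14:x+15]<45)
    m=cv2.morphologyEx(m,cv2.MORPH_OPEN,cv2.getStructuringElement(2,(7,7)))
    q=max(cv2.findContours(m,0,1)[0],key=cv2.contourArea); (cx,cy),r=cv2.minEnclosingCircle(q); print(n,u,cx,cy,r); R.append(ray(c,[[cx,cy]]))
(o1,d1),(o2,d2)=R; s=np.linalg.lstsq(np.c_[d1[0],-d2[0]],o2-o1,rcond=None)[0]; print((o1+s[0]*d1[0])*1000,(o2+s[1]*d2[0])*1000,"pred",pw(-111,-170,262)*1000)
E
```

```text
t 21.02 pos [557.  208.8 336. ] press [-107.1  -36.4] yaw_y 77.17 tilt [0.009  0.0062] F [ 0.6  0.1 -0.3]
top press-frame box [[-109.19999694824219, 68.5999984741211], [-107.30000305175781, -18.399999618530273], [3.799999952316284, -16.0], [1.899999976158142, 71.0]] angle 1.24
scene press-frame box [[-114.69999694824219, -5.800000190734863], [-69.5999984741211, -24.799999237060547], [-59.900001525878906, -1.7999999523162842], [-105.0999984741211, 17.200000762939453]] angle 67.24
[   1.6 -132.5    9.6] [0.11 0.04 0.04]
0.0 [-111.1  280.7]
0.15 [-123.4  260. ]
0.3 [-132.4  237.8]
0.45 [-138.   214.5]
0.6 [-140.   190.6]
0.75 [-138.4  166.7]
0.9 [-133.3  143.2]
1.05 [-124.8  120.8]
top [210.37106878 191.72466612] 210.5 190.5 6.041623115539551
scene [419.08663543 196.220686  ] 419.7315673828125 195.95263671875 6.0863800048828125
[525.41178209  77.94816626 266.52708388] [525.57640265  79.8275957  266.97234929] pred [523.5220268   79.38387272 262.        ]
```

View pics/l.png

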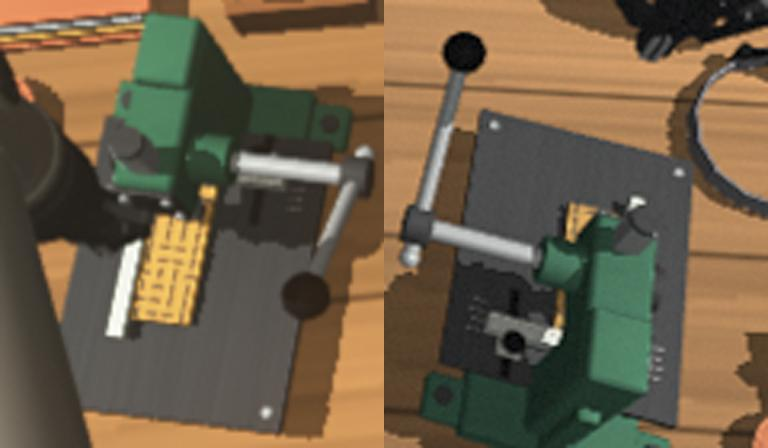

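The blank sits against the stop with its front end at about (162,322), and the scene view shows its far corner at the gauge (555,330). I'll check its angle numerically before stamping.

```bash
cat > chk.py <<'E'
from h import *; from mv import pw,A
import sys; sys.stdout,so=open('/dev/null','w'),sys.stdout
from press import edge,line
sys.stdout=so
c=cam("top"); I=c["image"].astype(float); b=I[...,0]-I[...,2]; g=I.mean(2)
a=np.radians(A); M=np.array([[np.cos(a),-np.sin(a)],[np.sin(a),np.cos(a)]])
for n,p,q,z,f in(("blank right",(-98,-11),(-40,-11),55,b),("blank left",(-98,45),(-55,45),55,b),("stop right",(-110,45),(-50,45),61,g),("front",(-105,35),(-105,-8),55,b)):
    e=min((edge(proj(c,[pw(*p,z)])[0],proj(c,[pw(*q,z)])[0],3,f,s) for s in(1,-1)),key=lambda e:np.std(np.cross(e-e[0],(e[-1]-e[0])/np.linalg.norm(e[-1]-e[0]))))
    w=(plane(c,e,z/1000)[:,:2]-pw(0,0,0)[:2])@M*1000; o,d=line(w); print(n,np.round(o,1),round(np.degrees(np.arctan2(d[1],d[0])),2),"rms",round(np.std((w-o)@[-d[1],d[0]]),2))
E
python3 -W ignore chk.py
```

```text
blank right [-68.5 -12.6] -0.62 rms 0.39
blank left [-76.3  42.7] -0.26 rms 1.25
stop right [-78.7  45. ] -0.0 rms 0.33
front [-105.8   16.3] 89.92 rms 0.49
```

The angle reading is ambiguous (−0.1 to −0.6°), so I'll nudge against the stop nearer the blank's middle. Tilting the tool 30° keeps the hand in front of the head.

Request:
step_arm(increments=[[[-1,0,-5,0,0,-7,0],[-1,0,-11,0,0,-14,0],[-1,0,-11,20,0,-21,0],[-1,0,-11,60,0,-28,0],[-1,0,-11,100,0,-30,0],[-1,0,-11,140,0,-30,0],[-1,0,-11,180,0,-30,0],[-1,0,-11,220,0,-30,0],[-1,0,-11,250,0,-30,0],[-1,0,-11,250,0,-30,0]]])

```text
t: 22.15
eef_pos: [0.5458, 0.1909, 0.0706]
tool_rot: [0.252, 0.106, 0.961, -0.039]
contact_force: [-1.7, -0.1, -0.8]
gripper_width: -0.003
grasp_force: 0.0
```

```bash
python3 - <<'E'
from mv import *
st()
o=bot.get_obs(); R=Rn.from_quat(np.roll(o["tool_rot"],-1)).as_matrix(); print(R[:,2],o["q"][5])
for p in((-85,-47,56),(-45,-47,55),(-45,-27,55)): print(np.round(R.T@(pw(*p)-o["eef_pos"])*1000,1))
E
```

```text
t 22.15 pos [545.8 190.9  70.6] press [-114.   -56.3] yaw_y 77.04 tilt [ 0.4761 -0.129 ] F [-1.7 -0.1 -0.8]
[ 0.47607025 -0.12900447 -0.86989365] 0.1724389950013771
[-18.2   9.7  26.8]
[-52.5   9.8  47.4]
[-52.7  29.8  47. ]
```

Request:
step_arm(increments=[[[-1,0,8,0,0,4,0],[-1,0,8,0,0,8,0],[-1,0,8,0,0,8,0]]])

```text
t: 22.4
eef_pos: [0.5534, 0.2062, 0.0803]
tool_rot: [0.188, 0.108, 0.976, -0.02]
contact_force: [0.5, -0.7, -0.2]
gripper_width: 0.003
grasp_force: 0.0
```

```bash
python3 - <<'E'
from mv import *
st()
o=bot.get_obs(); R=Rn.from_quat(np.roll(o["tool_rot"],-1)).as_matrix(); print(R[:,2],o["q"][5])
for p in((-90,-47,54),(-50,-47,54),(-50,-27,54)): print(np.round(R.T@(pw(*p)-o["eef_pos"])*1000,1))
E
```

```text
t 22.4 pos [553.4 206.2  80.3] press [-110.1  -39.7] yaw_y 77.35 tilt [ 0.3634 -0.0795] F [ 0.5 -0.7 -0.2]
[ 0.36341298 -0.07953129 -0.92822723] 0.3596244924514394
[-8.8 -7.4 31.8]
[-46.   -7.5  46.7]
[-46.   12.5  46.8]
```

Request:
step_arm(increments=[[[-1,-4,-8,8,0,0,0],[-1,-9,-8,20,0,0,0],[-1,-9,-8,30,0,0,0],[-1,-9,-8,30,0,0,0]]])

```text
t: 22.73
eef_pos: [0.5701, 0.1904, 0.053]
tool_rot: [0.189, 0.11, 0.976, -0.022]
contact_force: [0.5, -0.4, -0.9]
gripper_width: -0.004
grasp_force: 0.0
```

```bash
python3 - <<'E'
from mv import *
st()
o=bot.get_obs(); R=Rn.from_quat(np.roll(o["tool_rot"],-1)).as_matrix(); print(R[:,2],o["q"][5]); print(Rn.from_matrix(R.T@Rt(77.15)).as_rotvec(degrees=True))
for p in((-50,-47,54),(-50,-27,54)): print(np.round(R.T@(pw(*p)-o["eef_pos"])*1000,1))
E
```

```text
t 22.73 pos [570.1 190.4  53. ] press [-90.3 -51.4] yaw_y 77.08 tilt [ 0.3636 -0.0854] F [ 0.5 -0.4 -0.9]
[ 0.36355523 -0.08540945 -0.92764908] 0.29440388211455876
[-0.13229753 21.92833534 -0.049372  ]
[-37.7   4.4  14.1]
[-37.7  24.4  14.1]
```

Request:
step_arm(increments=[[[-1,-12,2,4.5,0,0,0],[-1,-24,4,9,0,0,0],[-1,-38,4,14,0,0,0],[-1,-38,10,14,0,0,0],[-1,-38,17,14,0,0,0],[-1,-38,21,14,0,0,0],[-1,-38,23,14,0,0,0],[-1,-38,24,14,0,0,0]]])

```text
t: 23.4
eef_pos: [0.6138, 0.2076, 0.0548]
tool_rot: [0.188, 0.109, 0.976, -0.022]
contact_force: [-0.1, 0.9, -0.8]
gripper_width: 0.003
grasp_force: 0.0
```

```bash
python3 - <<'E'
from mv import *
st(); print(bot.get_obs()["q"][5])
E
```

```text
t 23.4 pos [613.8 207.6  54.8] press [-51.5 -24.9] yaw_y 77.27 tilt [ 0.363  -0.0838] F [-0.1  0.9 -0.8]
0.3536450914392119
```

Request:
step_arm(increments=[[[-1,0,0.4,0,0,0,0],[-1,0,0.8,0,0,0,0]]])

```text
t: 23.57
eef_pos: [0.6144, 0.207, 0.0549]
tool_rot: [0.189, 0.11, 0.976, -0.022]
contact_force: [0.6, -0.5, 0.9]
gripper_width: -0.003
grasp_force: 0.0
```

Request:
step_arm(increments=[[[-1,0,0.4,0,0,0,0],[-1,0,0.8,0,0,0,0]]])

```text
t: 23.73
eef_pos: [0.615, 0.2075, 0.055]
tool_rot: [0.189, 0.11, 0.976, -0.022]
contact_force: [-0.6, 0.2, -0.5]
gripper_width: 0.005
grasp_force: 0.0
```

Request:
step_arm(increments=[[[-1,0,0.4,0,0,0,0],[-1,0,0.8,0,0,0,0]]])

```text
t: 23.9
eef_pos: [0.6153, 0.2083, 0.055]
tool_rot: [0.189, 0.11, 0.976, -0.022]
contact_force: [0.5, -0.6, -0.7]
gripper_width: 0.001
grasp_force: 0.0
```

```bash
python3 - <<'E'
from mv import *
st(); print(bot.get_obs()["q"][5])
E
```

```text
t 23.9 pos [615.3 208.3  55. ] press [-50.2 -23.9] yaw_y 77.12 tilt [ 0.3632 -0.0847] F [ 0.5 -0.6 -0.7]
0.3564917024595863
```

Request:
step_arm(increments=[[[-1,-2,-1,1.5,0,0,0],[-1,-3,-1,3,0,0,0],[-1,-3,-1,3,0,0,0],[-1,-3,-0.2,3,0,0,0]]])

```text
t: 24.23
eef_pos: [0.6191, 0.2069, 0.0532]
tool_rot: [0.189, 0.11, 0.976, -0.022]
contact_force: [0.4, 0.5, -0.0]
gripper_width: -0.004
grasp_force: 0.0
```

Request:
step_arm(increments=[[[-1,0,0.4,0,0,0,0],[-1,0,0.8,0,0,0,0]]])

```text
t: 24.4
eef_pos: [0.6192, 0.2083, 0.0533]
tool_rot: [0.189, 0.11, 0.976, -0.022]
contact_force: [-0.6, 0.1, 0.1]
gripper_width: 0.003
grasp_force: 0.0
```

Request:
step_arm(increments=[[[-1,0,0.4,0,0,0,0],[-1,0,0.8,0,0,0,0]]])

```text
t: 24.57
eef_pos: [0.6193, 0.2091, 0.0533]
tool_rot: [0.189, 0.11, 0.976, -0.022]
contact_force: [-0.1, 0.5, 0.4]
gripper_width: 0.003
grasp_force: 0.0
```

```bash
python3 - <<'E'
from mv import *
st()
E
```

```text
t 24.57 pos [619.3 209.1  53.3] press [-46.4 -22.2] yaw_y 77.15 tilt [ 0.3633 -0.0845] F [-0.1  0.5  0.4]
```

Request:
step_arm(increments=[[[-1,0,0.4,0,0,0,0],[-1,0,0.8,0,0,0,0]]])

```text
t: 24.73
eef_pos: [0.6195, 0.2098, 0.0534]
tool_rot: [0.189, 0.11, 0.976, -0.022]
contact_force: [-0.6, 0.6, 0.0]
gripper_width: 0.001
grasp_force: 0.0
```

Request:
step_arm(increments=[[[-1,0,0.4,0,0,0,0],[-1,0,0.8,0,0,0,0]]])

```text
t: 24.9
eef_pos: [0.6197, 0.2106, 0.0533]
tool_rot: [0.189, 0.11, 0.976, -0.022]
contact_force: [-0.4, 0.3, 0.0]
gripper_width: -0.005
grasp_force: 0.0
```

Request:
step_arm(increments=[[[-1,0,0.4,0,0,0,0],[-1,0,0.8,0,0,0,0]]])

```text
t: 25.07
eef_pos: [0.6199, 0.2114, 0.0533]
tool_rot: [0.189, 0.11, 0.976, -0.022]
contact_force: [0.1, -0.9, -0.3]
gripper_width: -0.001
grasp_force: 0.0
```

Request:
step_arm(increments=[[[-1,0,0.4,0,0,0,0],[-1,0,0.8,0,0,0,0]]])

```text
t: 25.23
eef_pos: [0.6201, 0.2121, 0.0533]
tool_rot: [0.189, 0.11, 0.976, -0.022]
contact_force: [0.8, 0.3, -0.6]
gripper_width: -0.0
grasp_force: 0.0
```

Request:
step_arm(increments=[[[-1,0,-4,0,0,0,0],[-1,1.1,-4,2.6,0,0,0],[-1,1.1,-4,2.6,0,0,0],[-1,1.1,-3,2.6,0,0,0],[-1,1.1,-2,2.6,0,0,0]]])

```text
t: 25.65
eef_pos: [0.619, 0.2082, 0.05]
tool_rot: [0.188, 0.111, 0.976, -0.024]
contact_force: [-2.1, -5.1, 1.1]
gripper_width: -0.0
grasp_force: 2.6
```

Request:
step_arm(increments=[[[-1,0,0.5,0,0,0,0],[-1,0,1,0,0,0,0]]])

```text
t: 25.82
eef_pos: [0.6191, 0.2082, 0.0499]
tool_rot: [0.188, 0.111, 0.976, -0.024]
contact_force: [-2.0, -5.6, 1.2]
gripper_width: -0.001
grasp_force: 3.4
```

Request:
step_arm(increments=[[[-1,0,0.5,0,0,0,0],[-1,0,1,0,0,0,0]]])

```text
t: 25.98
eef_pos: [0.6191, 0.2084, 0.0499]
tool_rot: [0.188, 0.111, 0.976, -0.025]
contact_force: [-2.9, -8.8, 2.7]
gripper_width: -0.003
grasp_force: 4.2
```

```bash
python3 look.py scene; python3 - <<'E'
from station import bot; import cv2
cv2.imwrite("pics/sc.png",cv2.resize(bot.read_camera("scene")["image"][215:275,420:480,::-1],None,fx=9,fy=9,interpolation=cv2.INTER_CUBIC))
E
```

```text
t 25.98 pos [619.1 208.4  49.9] press [-46.5 -23. ] yaw_y 76.91 tilt [ 0.3605 -0.0905] F [-2.9 -8.8  2.7]
scene press-frame box [[-193.1999969482422, -61.29999923706055], [-186.8000030517578, -61.5], [-185.3000030517578, -25.0], [-191.8000030517578, -24.700000762939453]] angle 87.74
```

Request:
step_arm(increments=[[[-1,0,-6,0,0,0,0],[-1,8,-18,-3,0,0,0],[-1,30,-20,-15,0,0,0],[-1,44,-20,-30,0,4,0],[-1,40,-20,-65,0,10,0],[-1,25,-20,-105,0,16,0],[-1,10,-20,-140,0,22,0],[-1,-5,-20,-180,0,22,0],[-1,-20,-20,-220,0,22,0],[-1,-35,-20,-255,0,22,0]]])

```text
t: 26.92
eef_pos: [0.5549, 0.2069, 0.2949]
tool_rot: [-0.0, 0.112, 0.994, 0.0]
contact_force: [1.0, -0.1, -0.2]
gripper_width: -0.001
grasp_force: 0.0
```

Request:
step_arm(increments=[[[-1,0,0,-25,0,0,0],[-1,0,0,-25,0,0,0],[-1,0,0,-25,0,0,0]]])

```text
t: 27.17
eef_pos: [0.5555, 0.2079, 0.3196]
tool_rot: [0.001, 0.112, 0.994, 0.001]
contact_force: [-0.9, 0.1, -1.2]
gripper_width: 0.002
grasp_force: 0.0
```

```bash
python3 -W ignore chk.py; python3 - <<'E'
from mv import *
st(); rel(pw(-111,-170,310),77.15)
E
```

```text
blank right [-68.  -12.6] -0.55 rms 0.38
blank left [-76.2  42.5] -0.73 rms 1.25
stop right [-77.6  45.1] 0.33 rms 2.51
front [-105.8   16.3] 89.92 rms 0.51
t 27.27 pos [554.  207.1 316.4] press [-109.6  -38.7] yaw_y 77.17 tilt [-0.0031 -0.0017] F [ 0.3 -0.3  0.4]
[   1.4 -131.3    6.7] [-0.13 -0.15  0.02]
```

The measurement is unchanged after a firm mid-blank push, so the blank is seated. On to the lever.

Request:
step_arm(increments=[[[-1,0,-35,0,0,0,0],[-1,0,-70,0,0,0,0],[-1,0,-105,0,0,0,0],[-1,1,-131,0,0,0,0],[-1,1,-131,10,0,0,0],[-1,1,-131,16,0,0,0],[-1,1,-131,16,0,0,0],[-1,1,-131,16,0,0,0]]])

```text
t: 27.93
eef_pos: [0.5239, 0.081, 0.3004]
tool_rot: [-0.002, 0.111, 0.994, -0.001]
contact_force: [0.9, -1.0, 0.4]
gripper_width: 0.0
grasp_force: 0.0
```

```bash
python3 - <<'E'
from mv import *
st(); rel(pw(-111,-170,281),77.15)
for th in np.arange(.15,1.051,.15):
    p=.61-th; rel(pw(20-160*np.cos(p),-170,189+160*np.sin(p)),77.15)
E
```

```text
t 27.93 pos [523.9  81.  300.4] press [-111.  -168.4] yaw_y 77.27 tilt [-0.0045 -0.0012] F [ 0.9 -1.   0.4]
[-0.1 -1.6 19.4] [-0.13 -0.24  0.12]
[12.2 -1.5 40.4] [-0.13 -0.24  0.12]
[21.1 -1.4 62.7] [-0.13 -0.24  0.12]
[26.6 -1.4 86. ] [-0.13 -0.24  0.12]
[ 28.5  -1.3 109.9] [-0.13 -0.24  0.12]
[ 26.9  -1.3 133.9] [-0.13 -0.24  0.12]
[ 21.6  -1.2 157.3] [-0.13 -0.24  0.12]
[ 13.   -1.2 179.6] [-0.13 -0.24  0.12]
```

Request:
step_arm(increments=[[[-1,0,-1.5,10,0,0,0],[-1,0,-1.5,19,0,0,0],[-1,6,-1.5,30,0,0,0],[-1,12,-1.5,40,0,0,0],[-1,17,-1.5,51,0,0,0],[-1,21,-1.5,63,0,0,0],[-1,24,-1.5,74,0,0,0],[-1,27,-1.5,86,0,0,0],[-1,28,-1.5,98,0,0,0],[-1,28,-1.5,110,0,0,0]]])

```text
t: 28.77
eef_pos: [0.4952, 0.0855, 0.191]
tool_rot: [-0.002, 0.111, 0.994, -0.001]
contact_force: [-4.5, 1.2, 7.4]
gripper_width: 0.002
grasp_force: 3.7
```

```bash
python3 - <<'E'
from mv import *
st()
for th in np.arange(.6,1.051,.15):
    p=.61-th; rel(pw(20-160*np.cos(p),-170,189+160*np.sin(p)),77.15)
E
python3 look.py scene top
```

```text
t 28.77 pos [495.2  85.5 191. ] press [-140.  -170.3] yaw_y 77.25 tilt [-0.004  -0.0007] F [-4.5  1.2  7.4]
[-0.   0.3  0.4] [-0.09 -0.22  0.1 ]
[-1.7  0.4 24.4] [-0.09 -0.22  0.1 ]
[-6.9  0.4 47.8] [-0.09 -0.22  0.1 ]
[-15.5   0.4  70.1] [-0.09 -0.22  0.1 ]
t 28.77 pos [495.2  85.5 191. ] press [-140.  -170.3] yaw_y 77.25 tilt [-0.004  -0.0007] F [-4.5  1.2  7.4]
scene press-frame box [[-114.69999694824219, -5.800000190734863], [-69.5999984741211, -24.799999237060547], [-59.900001525878906, -1.7999999523162842], [-105.0999984741211, 17.200000762939453]] angle 67.24
top press-frame box [[-109.80000305175781, 42.79999923706055], [-107.5, 31.299999237060547], [-88.9000015258789, 35.0], [-91.19999694824219, 46.5]] angle 11.5
```

View pics/l.png

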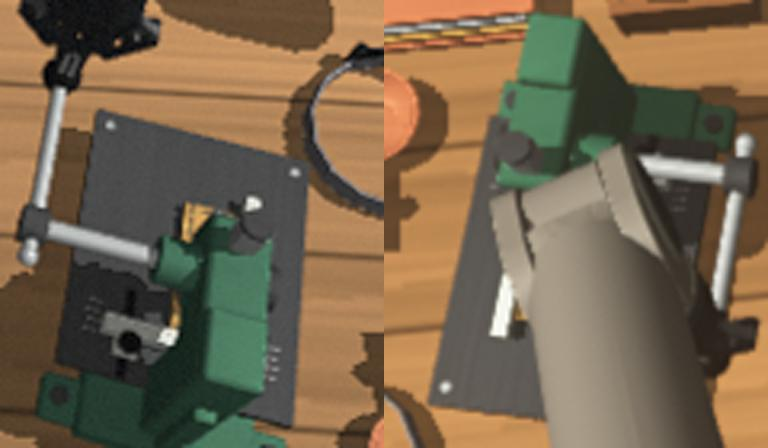

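The fingertips are on the ball (left half, about (65,70)) and the rod is level, so the lever is half-way down. I'll continue to the stop.

Request:
step_arm(increments=[[[-1,0,0,10,0,0,0],[-1,-1,0,20,0,0,0],[-1,-3,0,30,0,0,0],[-1,-5,0,40,0,0,0],[-1,-8,0,50,0,0,0],[-1,-11,0,58,0,0,0],[-1,-13,0,64,0,0,0],[-1,-15,0,69,0,0,0],[-1,-16,0,71,0,0,0],[-1,-16,0,72,0,0,0]]])

```text
t: 29.7
eef_pos: [0.5112, 0.0812, 0.1201]
tool_rot: [-0.002, 0.112, 0.994, -0.001]
contact_force: [-8.2, 0.9, 17.3]
gripper_width: -0.003
grasp_force: 8.7
```

```bash
python3 - <<'E'
from mv import *
st()
E
```

```text
t 29.7 pos [511.2  81.2 120.1] press [-123.5 -170.9] yaw_y 77.19 tilt [-0.0044 -0.0012] F [-8.2  0.9 17.3]
```

Request:
step_arm(increments=[[[-1,0,0,1,0,0,0],[-1,0,0,1,0,0,0],[-1,0,0,1,0,0,0],[-1,3,0,-6,0,0,0],[-1,7,0,-16,0,0,0],[-1,10,0,-26,0,0,0],[-1,13,0,-37,0,0,0],[-1,15,0,-49,0,0,0],[-1,16,0,-60,0,0,0],[-1,16,0,-71,0,0,0]]])

```text
t: 30.53
eef_pos: [0.4965, 0.0842, 0.192]
tool_rot: [-0.001, 0.112, 0.994, -0.001]
contact_force: [1.5, -0.3, 2.1]
gripper_width: -0.001
grasp_force: 1.1
```

Request:
step_arm(increments=[[[-1,-1,0,-12,0,0,0],[-1,-2,0,-24,0,0,0],[-1,-4,0,-36,0,0,0],[-1,-7,0,-47,0,0,0],[-1,-11,0,-58,0,0,0],[-1,-16,0,-69,0,0,0],[-1,-22,0,-80,0,0,0],[-1,-28,0,-90,0,0,0],[-1,-30,0,-110,0,0,0],[-1,-10,0,-140,0,0,0]]])

```text
t: 31.37
eef_pos: [0.5071, 0.0804, 0.329]
tool_rot: [-0.003, 0.113, 0.994, -0.002]
contact_force: [0.8, -0.3, 1.7]
gripper_width: -0.002
grasp_force: 0.0
```

Request:
step_arm(increments=[[[-1,0,-30,-20,0,0,0],[-1,0,-70,-20,0,0,0],[-1,0,-110,-20,0,0,0],[-1,0,-150,-20,0,0,0],[-1,0,-190,-20,0,0,0],[-1,0,-200,-20,0,0,0],[-1,0,-200,-20,0,0,0],[-1,0,-200,-20,0,0,0]]])

```text
t: 32.03
eef_pos: [0.4617, -0.1127, 0.351]
tool_rot: [-0.002, 0.113, 0.994, -0.0]
contact_force: [0.0, 0.4, -0.3]
gripper_width: -0.001
grasp_force: 0.0
```

```bash
python3 look.py top scene; python3 -W ignore chk.py
```

```text
t 32.03 pos [ 461.7 -112.7  351. ] press [-128.6 -371. ] yaw_y 77.07 tilt [-0.0031 -0.0005] F [ 0.   0.4 -0.3]
top press-frame box [[-108.69999694824219, 48.099998474121094], [-107.30000305175781, -18.399999618530273], [4.5, -16.0], [3.0999999046325684, 50.5]] angle 1.24
scene press-frame box [[-112.9000015258789, -6.699999809265137], [-66.80000305175781, -20.799999237060547], [-59.79999923706055, 2.299999952316284], [-105.80000305175781, 16.399999618530273]] angle 72.97
blank right [-68.  -12.5] -0.35 rms 0.36
blank left [-77.3  42.5] -1.22 rms 1.32
stop right [-85.  45.] 0.17 rms 0.33
front [-105.8   16.3] 89.92 rms 0.49
```

View pics/l.png

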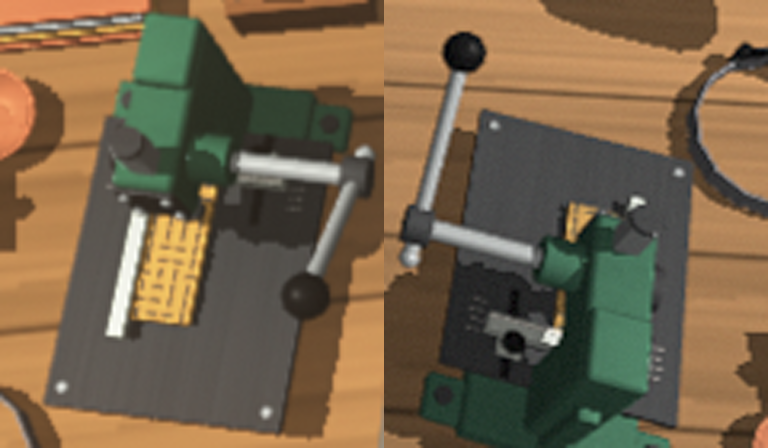

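The lever ball is back up at (305,297) / (463,52), and the blank is square in the corner. Handing in.

```bash
python3 -c "
from station import bot
print(bot.hand_in())"
```

```text
the job is handed in; nothing more can be done
None
```

The job is handed in with no verdict returned: by touch and camera the blank is flush in the corner and stamped, the lever is back up and the arm is clear, but I viewed 13 pictures, over the limit of 10.

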